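Put the check weights away after the balance check

ROBOT

A 6-joint arm with a two-finger parallel gripper is mounted at the origin on a cart in front of the work surface, level with it; the furniture and walls round the work are solid. World frame = base frame: x ahead of the robot, y to its left, z up, the work surface at z = 0. Lengths are in mm, angles in rad, forces in N, time in s.
With the tool pointing down it reaches from about 350 to 975 mm from the base axis. Payload 7.1 kg.
Tool frame: the origin (TCP) lies midway between the tips of the shut fingers; the grasp point (between the pads) lies 19 mm behind it (ctrl.tcp_to_grasp is the distance from the TCP to the grasp point, in mm); z points along the fingers, y is the line along which they close (so a half turn about z gives the same grasp; the last joint's range is limited). The gripper opens to 88 mm and grips with 3 to 60 N. Pads are 20 mm wide; open, the fingers measure 115 mm over their backs; the gripper's body (75 mm by 178 mm) begins 61 mm behind the grasp point.
Start: joints at [1.133, 0.423, 1.63, -0, 1.089, -0.019], TCP at [254.133, 570.983, 222.675] pointing down, gripper open.
Joint ranges: [-3, 3], [-0.9, 2.11], [0.09, 2.58], [-1.31, 4.45], [0.11, 2.69], [-2.54, 2.54]. Speed limits (rad/s): [2.39, 2.39, 3.01, 3.14, 3.14, 3.14].

INTERFACE

Orientations are given as a rotation vector (axis times angle).
In Python, from workcell import get_obs, cams, ticket, boxes_of, ctrl gives the robot as it stands.
- The arm moves only by the shell command python3 -m creep 'ROWS' [OPENING]. ROWS is JSON, one flat list of numbers, 4 for each row, row after row: the shift along the world's x, y, z in m, then the turn about the world's z in rad. In form: [tx, ty, tz, spin, tx, ty, tz, spin, ...]. A call has 1 to 10 rows; each row is the pose to reach, as a shift and turn from the pose commanded when the call began; what a row does not reach only later rows make up. A row lasts 1/12 s, in which the tool goes at most 41.7 mm and 7.16 degrees, less where a joint would pass 70% of its speed; a pose out of reach is approached as far as the arm can. A call with a gripper value outside its range is refused whole. OPENING is the opening, from 0 (shut) to 1 (fully open), set as the call begins (- or left out, the last holds). The fingers move at their own pace and stop on an object; the grip force is fixed at half the most. Time passes only in rows, so rows that repeat a pose let the fingers close. It gives the time, the measured TCP pose, the force, the opening and the grip force at its end, in the units of the state.
- get_obs(): the state, without advancing time (a new reading comes with each control period).
- cams.get_image(name): name is "scene" or "top" or "wrist"; returns (picture, depth): 400x640x3 uint8, red, green, blue; 400x640 float32, mm along the optical axis (not along the pixel's ray), 0 where there is no reading.
- cams.get_calibration(name): a dict with "mtx" (3x3 intrinsics, pixels), "R" (3x3) and "t" (3): a world point X has camera coordinates R X + t; the wrist camera has in their place "mount" (4x4, takes a point from camera to tool coordinates, whose origin is the TCP and whose axes are the flange's). Camera axes: x right, y down, z forward; pixel columns grow to the right and rows downward; lengths in mm; the calibration is good to about 2 mm. A picture is of the moment at which its call begins: read the wrist's pose just before it. get_calibration takes no time and is no camera call.
- ticket.close_job(): hands the job in; it is judged then, once.
Trained networks look in the newest picture that a camera, given by its name, has taken for a name from the list of things; names that differ only in an ending like _2 or _b are one class to them, and where a whole thing is asked for, a point or a joint stands for the part that bears it (a point fixed in the world has none). Each returns a list of dicts, best first, with "score" (0 to 1); they miss things now and then, are a little off and sometimes report something else, mostly with a low value. They report only what shows in the picture. A call takes as long as a camera call. They do not tell look-alikes from the thing itself.
- boxes_of(camera, target): "centre" ([column, row] in pixels, amid what is visible of it).
The state is a dict: "t": time; "qpos": joint angles; "qvel": joint speeds; "joint_torque": joint torques, N m; "ee_pos": TCP position; "orientation": TCP orientation; "ft_force": force on the tool from outside, world axes, zero at the start; "moment": the same for the moment, N m; "width": finger opening in mm; "grasp_force": force on a finger pad.
Only numpy, scipy, OpenCV 4.12 (cv2) and the standard library are available. Lean on these libraries where they do the work, as an engineer would, in place of code of your own. Each camera call takes 0.05 s, during which the arm holds its last target. There are 200 camera calls.

TASK

The balance check is done: put the four steel check weights that are stacked on the balance pan back into their open round cases, each into the case made for its size (the largest weight in the largest case, and so on down). Take them off one at a time from the top, each into its case before the next, and set each one down flat on the felt, not dropped and not tipped over, never on the bare bench. Do not press on the balance, and do not knock the beaker.

Things in the scene. Friction and masses are not known exactly. Their poses are not given: they have to be found in the camera images.
- balance: Compact white bench balance with grey front panel (display and keys toward its own -x) and a round steel pan 104 mm across; housing 190 x 130 mm. Fixed. Origin on the bench under the centre of the pan, z up; the pan's top is 52 mm above the bench, the rest of the housing is lower (42 mm or less). The weights stand stacked near the pan's centre.
- weight_500: The largest of the four stainless steel check weights: a plain flat-topped cylinder 56 mm across and 26 mm high, 500 g; at the start standing on the pan. Origin at the centre of its underside, z along its axis.
- weight_200: The second largest of the four stainless steel check weights: a plain flat-topped cylinder 42 mm across and 18.5 mm high, 200 g; at the start standing on the next larger weight. Origin at the centre of its underside, z along its axis.
- weight_100: The third largest of the four stainless steel check weights: a plain flat-topped cylinder 32 mm across and 16 mm high, 100 g; at the start standing on the next larger weight. Origin at the centre of its underside, z along its axis.
- weight_50: The smallest of the four stainless steel check weights: a plain flat-topped cylinder 24 mm across and 14 mm high, 50 g; at the start standing on the next larger weight. Origin at the centre of its underside, z along its axis.
- case_500: The largest of the four open round black cases, 80 mm across and 16 mm high, fixed; made for the 56 mm weight. Its blue-felt recess is 70 mm across and 10 mm deep, so its floor is 6 mm above the bench and a seated weight stands 16 mm proud of the rim. Origin on the bench under its centre.
- case_200: The second largest of the four open round black cases, 66 mm across and 13 mm high, fixed; made for the 42 mm weight. Its blue-felt recess is 56 mm across and 7 mm deep, so its floor is 6 mm above the bench and a seated weight stands 11.5 mm proud of the rim. Origin on the bench under its centre.
- case_100: The third largest of the four open round black cases, 56 mm across and 12 mm high, fixed; made for the 32 mm weight. Its blue-felt recess is 46 mm across and 6 mm deep, so its floor is 6 mm above the bench and a seated weight stands 10 mm proud of the rim. Origin on the bench under its centre.
- case_50: The smallest of the four open round black cases, 48 mm across and 11 mm high, fixed; made for the 24 mm weight. Its blue-felt recess is 38 mm across and 5 mm deep, so its floor is 6 mm above the bench and a seated weight stands 9 mm proud of the rim. Origin on the bench under its centre.
- beaker: Clear glass 100 ml beaker, 57 mm across and 68 mm high, its lower third looking like clear water, loose, standing behind and to the left of the balance: a bystander. Origin at the centre of its underside, z up.
There are look-alikes about, which are no part of the job. What is shaped like the case_50 but green or red is not meant.

How it is judged (in metres and radians):
On the way, in this order (a step that is already met when the one before it is completed fails the run):
1. the 50 g weight (smallest) is seated and let go in its own case, the larger ones still on the pan (horizontal distance between weight_50 and case_50 below 0.01 m and z of weight_50 in the frame of case_50 below 0.009 m and angle between weight_50's own z axis and vertical below 0.08 rad and contact force between weight_50 and the fingers below 0.1 N and linear speed of weight_50 below 0.02 m/s and horizontal distance between each of weight_100, weight_200, weight_500 and balance below 0.06 m and z of each of weight_100, weight_200, weight_500 in the frame of balance above 0.048 m), for 0.1 s.
2. the 100 g weight (third largest) is seated and let go in its own case, the larger ones still on the pan (horizontal distance between weight_100 and case_100 below 0.01 m and z of weight_100 in the frame of case_100 below 0.009 m and angle between weight_100's own z axis and vertical below 0.08 rad and contact force between weight_100 and the fingers below 0.1 N and linear speed of weight_100 below 0.02 m/s and horizontal distance between each of weight_200, weight_500 and balance below 0.06 m and z of each of weight_200, weight_500 in the frame of balance above 0.048 m), for 0.1 s.
3. the 200 g weight (second largest) is seated and let go in its own case, the larger ones still on the pan (horizontal distance between weight_200 and case_200 below 0.01 m and z of weight_200 in the frame of case_200 below 0.009 m and angle between weight_200's own z axis and vertical below 0.08 rad and contact force between weight_200 and the fingers below 0.1 N and linear speed of weight_200 below 0.02 m/s and horizontal distance between weight_500 and balance below 0.06 m and z of weight_500 in the frame of balance above 0.048 m), for 0.1 s.
4. the 500 g weight (largest) is seated and let go in its own case (horizontal distance between weight_500 and case_500 below 0.01 m and z of weight_500 in the frame of case_500 below 0.009 m and angle between weight_500's own z axis and vertical below 0.08 rad and contact force between weight_500 and the fingers below 0.1 N and linear speed of weight_500 below 0.02 m/s), for 0.1 s.
At the end, for the whole second after the job is handed in: Each of the four weights stands released, upright (within 0.08 rad) and at rest on the felt floor of its own case: centre within 10 mm of the case's centre, underside less than 9 mm above the bench (the floor is at 6 mm) (all of step 4 and horizontal distance between weight_50 and case_50 below 0.01 m and z of weight_50 in the frame of case_50 below 0.009 m and angle between each of weight_50, weight_100, weight_200's own z axis and vertical below 0.08 rad and contact force between each of weight_50, weight_100, weight_200 and the fingers below 0.1 N and linear speed of each of weight_50, weight_100, weight_200 below 0.02 m/s and horizontal distance between weight_100 and case_100 below 0.01 m and z of weight_100 in the frame of case_100 below 0.009 m and horizontal distance between weight_200 and case_200 below 0.01 m and z of weight_200 in the frame of case_200 below 0.009 m); the robot touches nothing.
It fails at once if a weight lies on the bare bench (its underside's centre lower than 3 mm above it) (height (world z) of any of weight_50, weight_100, weight_200, weight_500 below 0.003 m).
It fails at once if a weight tips by more than 0.6 rad (angle between any of weight_50, weight_100, weight_200, weight_500's own z axis and vertical above 0.6 rad).
It fails at once if a weight is dropped: moves faster than 0.5 m/s (a fall of about 13 mm) while the fingers do not touch it ((contact force between weight_50 and the fingers below 0.05 N and linear speed of weight_50 above 0.5 m/s) or (contact force between weight_100 and the fingers below 0.05 N and linear speed of weight_100 above 0.5 m/s) or (contact force between weight_200 and the fingers below 0.05 N and linear speed of weight_200 above 0.5 m/s) or (contact force between weight_500 and the fingers below 0.05 N and linear speed of weight_500 above 0.5 m/s)).
It fails at once if the fingers press on the balance with more than 20 N (contact force between balance and the fingers above 20 N).
It fails at once if the beaker is knocked: moved by more than 20 mm or tilted by more than 0.3 rad (distance of beaker from where it was at the start of the episode above 0.02 m or angle between beaker's own z axis and vertical above 0.3 rad).
It also fails if it takes over 96 s, if anything falls off the work surface, if the arm or the gripper's body presses on something with over 40 N, if the wrist force passes 120 N, or if a joint passes its speed limit or range.

## Working session

There is one attempt and no reset: what is moved stays moved. The work goes in short steps, Python scripts to look and compute and a shell command to move; the robot and the scene stay as the last step left them, time stands still between calls to the robot, and variables do not carry over. Pictures are saved under pics/ and viewed, at most 14 in all, crops included, and the job is handed in when it is done.

```bash
mkdir -p pics
cat > h.py <<'E'
import numpy as np, cv2
from workcell import get_obs, cams, ticket, boxes_of, ctrl
from scipy.spatial.transform import Rotation as Rn
def shot(name, save=None):
    o=get_obs(); im,d=cams.get_image(name)
    if save: cv2.imwrite('pics/'+save, im[:,:,::-1])
    return o,im,d
def pose(name,o):
    c=cams.get_calibration(name); K=np.array(c['mtx'])
    if name=='wrist':
        M=np.array(c['mount']); Rt=Rn.from_rotvec(o['orientation']).as_matrix()
        A=Rt@M[:3,:3]; p=Rt@M[:3,3]+np.array(o['ee_pos'])
    else:
        A=np.array(c['R']).T; p=-A@np.array(c['t'])
    return K,A,p
def ray(name,o,uv,z):  # intersect with plane z
    K,A,p=pose(name,o); r=A@np.linalg.solve(K,[uv[0],uv[1],1]); return p+r*(z-p[2])/r[2]
def pt(name,o,uv,d):
    K,A,p=pose(name,o); return p+A@(np.linalg.solve(K,[uv[0],uv[1],1])*d)
E
python3 - <<'E'
from h import *
np.set_printoptions(precision=1,suppress=True)
o=get_obs(); print(o['ee_pos'],o['orientation'],o['width'],o['t'],ctrl.tcp_to_grasp)
for n in ['top','scene']:
    o,im,d=shot(n,n+'0.png')
    for k in ['balance','weight_500','weight_200','weight_100','weight_50','case_500','case_200','case_100','case_50','beaker']:
        for b in boxes_of(n,k)[:4]:
            u,v=b['centre']; z=d[int(v),int(u)]
            print(n,k,np.round([u,v]),round(b['score'],2),pt(n,o,(u,v),z) if z>0 else None)
E
```

```text
[253.9 570.5 221.9] [-0.7 -3.1  0. ] 87.67873268659879 0.0 18.700000000000003
top balance [278. 192.] 0.63 [574.3 398.6   8.1]
top balance [441. 220.] 0.59 [495.1  11.4  50.5]
top weight_500 [438. 208.] 0.73 [522.3  23.3  72.1]
top weight_500 [440. 201.] 0.59 [535.8  22.8  93.5]
top weight_500 [439. 203.] 0.44 [531.4  25.7  92.3]
top weight_200 [438. 208.] 0.73 [522.3  23.3  72.1]
top weight_200 [440. 201.] 0.59 [535.8  22.8  93.5]
top weight_200 [439. 203.] 0.44 [531.4  25.7  92.3]
top weight_100 [438. 208.] 0.73 [522.3  23.3  72.1]
top weight_100 [440. 201.] 0.59 [535.8  22.8  93.5]
top weight_100 [439. 203.] 0.44 [531.4  25.7  92.3]
top weight_50 [438. 208.] 0.73 [522.3  23.3  72.1]
top weight_50 [440. 201.] 0.59 [535.8  22.8  93.5]
top weight_50 [439. 203.] 0.44 [531.4  25.7  92.3]
top case_500 [330. 186.] 0.81 [587.9 272.1   5.7]
top case_500 [281. 194.] 0.79 [567.6 393.    4.4]
top case_500 [382. 199.] 0.76 [551.5 144.2  11.8]
top case_500 [360. 247.] 0.74 [436.6 200.4   2.8]
top case_200 [330. 186.] 0.81 [587.9 272.1   5.7]
top case_200 [281. 194.] 0.79 [567.6 393.    4.4]
top
[... 718 characters left out ...]
228.] 0.62 [578.5 262.2   4.5]
scene case_200 [300. 256.] 0.85 [438.3 203.6   6.4]
scene case_200 [274. 231.] 0.73 [436.1 334.2   7.6]
scene case_200 [351. 250.] 0.65 [557.7 154.1   5.8]
scene case_200 [334. 228.] 0.62 [578.5 262.2   4.5]
scene case_100 [300. 256.] 0.85 [438.3 203.6   6.4]
scene case_100 [274. 231.] 0.73 [436.1 334.2   7.6]
scene case_100 [351. 250.] 0.65 [557.7 154.1   5.8]
scene case_100 [334. 228.] 0.62 [578.5 262.2   4.5]
scene case_50 [300. 256.] 0.85 [438.3 203.6   6.4]
scene case_50 [274. 231.] 0.73 [436.1 334.2   7.6]
scene case_50 [351. 250.] 0.65 [557.7 154.1   5.8]
scene case_50 [334. 228.] 0.62 [578.5 262.2   4.5]
scene beaker [386. 236.] 0.76 [655.3 137.1  19.9]
```

View pics/top0.png

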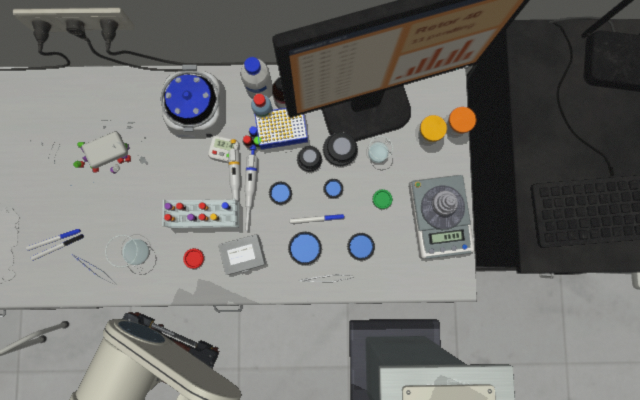

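View pics/scene0.png

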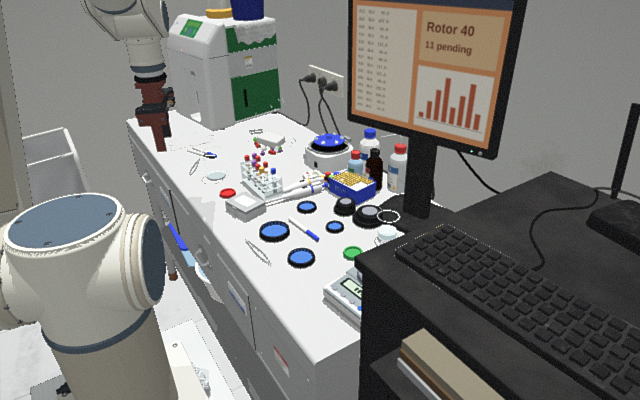

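Top view: the blue-felt cases are at (305,248), (361,246), (280,193) and (333,188). The look-alikes are green at (382,199) and red at (193,258). The stack on the balance is near (445,203), the beaker at (378,152). I'll size the four blue ones from segmentation, with an enlarged crop.

```bash
cat > seg.py <<'E'
from h import *
def blue(name,o,im,zrim=6,amin=60):
    hsv=cv2.cvtColor(im,cv2.COLOR_RGB2HSV)
    m=cv2.inRange(hsv,(95,90,60),(125,255,255)); out=[]
    for c in cv2.findContours(m,cv2.RETR_EXTERNAL,cv2.CHAIN_APPROX_NONE)[0]:
        if cv2.contourArea(c)<amin or len(c)<10: continue
        # work in the plane of the felt floor
        P=np.array([ray(name,o,q[0],zrim)[:2] for q in c]).astype(np.float32)
        (cx,cy),(a,b),_=cv2.fitEllipse(P); u,v=c[:,0].mean(0)
        out.append((u,v,cx,cy,a,b))
    return out
E
python3 - <<'E'
from seg import *
np.set_printoptions(precision=1,suppress=True)
o,im,d=shot('top')
for r in blue('top',o,im): print(np.array(r))
K,A,p=pose('top',o); print('cam',p)
cv2.imwrite('pics/crop.png',cv2.resize(im[140:280,230:480,::-1],None,fx=3.2,fy=3.2,interpolation=cv2.INTER_CUBIC))
# heights by depth around stack
for v in range(180,226,4): print(v,[ '%d,%d,%d'%tuple(pt('top',o,(u,v),d[v,u])) for u in range(428,462,6)])
E
```

```text
[360.7 245.9 438.3 198.6  55.3  55.8]
[304.4 247.9 436.2 335.3  69.2  70. ]
[ 69.3 233.1 478.7 905.6  10.   57.2]
[333.8 216.7 510.8 263.5  10.2  57.3]
[279.8 192.3 572.6 394.6  45.1  45.2]
[332.9 187.9 582.3 264.1  37.2  37.9]
[283.2 142.8 696.2 391.5  11.5 176.8]
[187.3  95.8 820.3 626.3 112.1 114.3]
[252.1  65.3 899.2 464.5  37.9  46.9]
cam [ 399.3  305.8 1233.6]
180 ['593,36,41', '593,21,41', '592,7,41', '592,-7,40', '592,-21,40', '592,-36,39']
184 ['583,37,42', '583,21,38', '583,7,41', '583,-6,40', '583,-21,39', '582,-34,43']
188 ['573,37,42', '572,24,50', '572,10,51', '571,-3,51', '571,-18,50', '573,-35,39']
192 ['562,40,54', '562,25,53', '559,16,72', '559,3,74', '562,-18,48', '561,-30,55']
196 ['553,39,49', '551,28,61', '546,22,96', '544,13,114', '543,3,124', '552,-31,51']
200 ['544,39,47', '540,31,72', '537,23,99', '533,17,127', '534,3,124', '542,-30,53']
204 ['534,40,49', '531,32,75', '528,22,93', '526,15,117', '524,4,128', '533,-31,47']
208 ['524,41,50', '522,31,68', '520,21,87', '519,10,98', '519,-3,94', '523,-29,52']
212 ['514,42,57', '515,26,45', '511,20,79', '512,5,77', '512,-8,74', '514,-29,50']
216 ['505,42,52', '505,27,48', '505,13,52', '505,0,51', '504,-14,53', '504,-28,52']
220 ['496,41,47', '495,28,52', '495,14,52', '495,0,48', '495,-13,54', '495,-28,51']
224 ['487,41,44', '486,28,49', '486,13,49', '486,0,46', '486,-15,44', '486,-31,39']
```

View pics/crop.png

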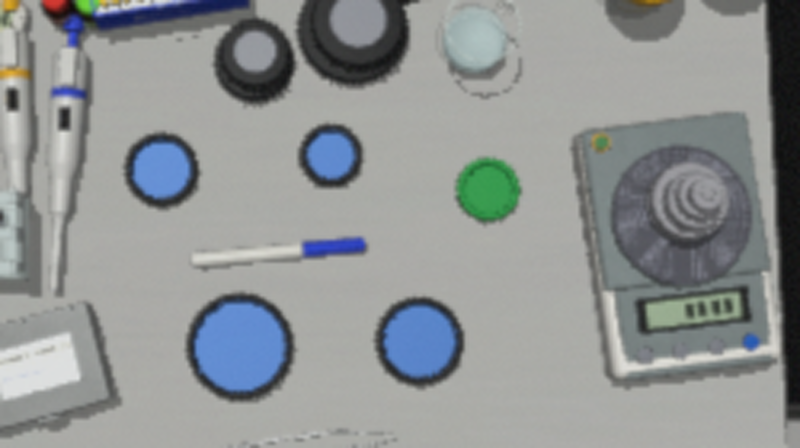

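Felt diameters 69.6 / 55.5 / 45.2 / 37.5 mm match the 500/200/100/50 cases exactly. That puts case_500 at (436,335), case_200 at (438,199), case_100 at (573,395) and case_50 at (582,264). The green case at crop (488,190) is excluded by colour. Next I move the wrist camera over the stack.

```bash
python3 -m creep '[0.27,-0.56,0.06,0,0.27,-0.56,0.06,0,0.27,-0.56,0.06,0,0.27,-0.56,0.06,0,0.27,-0.56,0.06,0,0.27,-0.56,0.06,0,0.27,-0.56,0.06,0,0.27,-0.56,0.06,0,0.27,-0.56,0.06,0,0.27,-0.56,0.06,0]' 1
python3 - <<'E'
from h import *
np.set_printoptions(precision=2,suppress=True)
o=get_obs();print(o['ee_pos'],o['qpos'],Rn.from_rotvec(o['orientation']).as_matrix());print(cams.get_calibration('wrist'))
E
```

```text
t: 1.98
ee_pos: [434.8, 195.5, 263.3]
orientation: [0.653, 3.072, 0.001]
ft_force: [0.2, -0.5, -0.7]
width: 88.3
grasp_force: 0.0
[434.77 195.54 263.25] [ 0.4   0.15  1.91  0.    1.08 -0.75] [[-0.91  0.41  0.  ]
 [ 0.41  0.91  0.  ]
 [-0.    0.   -1.  ]]
{'mtx': array([[298.26,   0.  , 319.55],
       [  0.  , 298.26, 199.73],
       [  0.  ,   0.  ,   1.  ]]), 'mount': array([[   0.  ,   -0.96,   -0.29,   79.86],
       [   1.  ,    0.  ,    0.  ,    0.45],
       [   0.  ,   -0.29,    0.96, -162.51],
       [   0.  ,    0.  ,    0.  ,    1.  ]])}
```

```bash
python3 -m creep '[0.095,-0.186,-0.02,0,0.095,-0.186,-0.02,0,0.095,-0.186,-0.02,0,0.095,-0.186,-0.02,0,0.095,-0.186,-0.02,0,0.095,-0.186,-0.02,0,0.095,-0.186,-0.02,0,0.095,-0.186,-0.02,0]' 1
python3 - <<'E'
from h import *
o,im,d=shot('wrist','w1.png'); print(o['ee_pos'])
np.savez('w1.npz',im=im,d=d,p=o['ee_pos'],r=o['orientation'])
E
```

```text
t: 2.65
ee_pos: [528.8, 11.5, 242.5]
orientation: [-0.655, -3.072, -0.0]
ft_force: [-0.5, -0.7, 0.5]
width: 87.4
grasp_force: 0.0
[528.84989196  11.46511336 242.52838689]
```

View pics/w1.png

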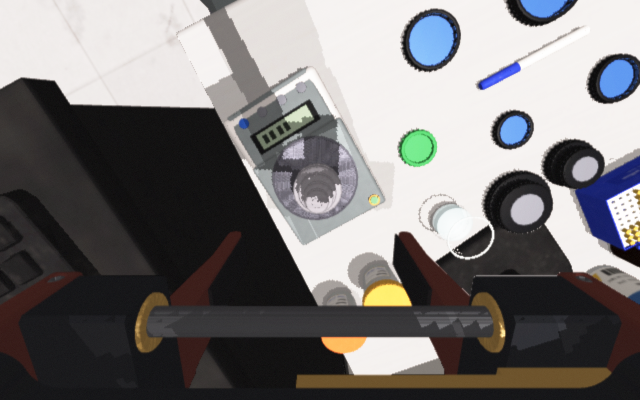

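The wrist view shows the stack around (318,188) on the pan, between the fingertips at (237,235) and (405,235). I'll measure the disc centres from this depth picture and also check the blue cases.

Run:
```python
from seg import *
np.set_printoptions(precision=1,suppress=True)
f=np.load('w1.npz'); im,d=f['im'],f['d']; o=dict(ee_pos=f['p'],orientation=f['r'])
for r in blue('wrist',o,im,amin=200): print(np.array(r))
vv,uu=np.mgrid[140:235,260:380]
K,A,p=pose('wrist',o); print('cam',p)
R=(np.stack([uu,vv,np.ones_like(uu)],-1).reshape(-1,3)@np.linalg.inv(K).T)*d[140:235,260:380].reshape(-1,1)
P=R@A.T+p
near=np.hypot(P[:,0]-530,P[:,1]-8)<60
h,e=np.histogram(P[near,2],bins=np.arange(40,136,3)); print(list(zip(e[:-1].astype(int),h)))
for n,z,rad in [('pan',52,52),('500',78,28),('200',96.5,21),('100',112.5,16),('50',126.5,12)]:
    s=P[near&(abs(P[:,2]-z)<3)]
    if len(s): 
        (cx,cy),r=cv2.minEnclosingCircle(s[:,:2].astype(np.float32)); print(n,len(s),s.mean(0),cx,cy,r)
cv2.imwrite('pics/w1c.png',cv2.resize(im[130:250,220:420,::-1],None,fx=4,fy=4,interpolation=cv2.INTER_CUBIC))
```

```text
[613.  206.7 749.  380.3  98.9 140.4]
[516.4 129.7 582.  266.1  37.6  38.4]
[499.2  75.9 509.4 266.3  11.5  66.1]
[619.5  78.1 572.4 399.2  46.   47. ]
[435.4  38.4 437.  200.7  55.8  57. ]
[545.8   6.5 457.5 330.4  19.2  58.5]
cam [456.2  44.4 405.1]
[(np.int64(40), np.int64(970)), (np.int64(43), np.int64(231)), (np.int64(46), np.int64(2)), (np.int64(49), np.int64(1025)), (np.int64(52), np.int64(2589)), (np.int64(55), np.int64(15)), (np.int64(58), np.int64(19)), (np.int64(61), np.int64(37)), (np.int64(64), np.int64(0)), (np.int64(67), np.int64(15)), (np.int64(70), np.int64(21)), (np.int64(73), np.int64(19)), (np.int64(76), np.int64(474)), (np.int64(79), np.int64(106)), (np.int64(82), np.int64(18)), (np.int64(85), np.int64(28)), (np.int64(88), np.int64(10)), (np.int64(91), np.int64(19)), (np.int64(94), np.int64(244)), (np.int64(97), np.int64(125)), (np.int64(100), np.int64(18)), (np.int64(103), np.int64(19)), (np.int64(106), np.int64(17)), (np.int64(109), np.int64(62)), (np.int64(112), np.int64(181)), (np.int64(115), np.int64(16)), (np.int64(118), np.int64(15)), (np.int64(121), np.int64(19)), (np.int64(124), np.int64(278)), (np.int64(127), np.int64(159)), (np.int64(130), np.int64(0))]
pan 3614 [519.4   8.   52.4] 526.8577880859375 6.357919692993164 52.04043197631836
500 587 [528.4   9.4  78.1] 534.5233154296875 6.397852420806885 27.956140518188477
200 371 [524.2   8.9  96.6] 532.68505859375 7.067018985748291 20.912294387817383
100 244 [529.3  12.1 112.5] 533.9976196289062 7.661216735839844 15.857728004455566
50 442 [532.8   7.  126.7] 533.5071411132812 6.9624152183532715 12.080827713012695
```

View pics/w1c.png

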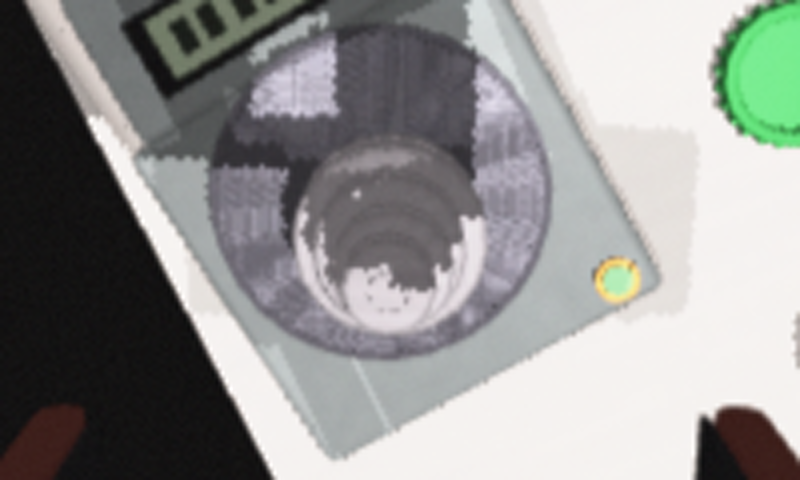

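The fits are clean, with radii 12.1 / 15.9 / 20.9 / 28.0. weight_50's top is at (533.5, 7.0, 126.7). I plan to grip each weight with the tips above its case rim height, so the fingers clear the rim when it's seated. For weight_50 that means tips at z≈119.

```bash
python3 -m creep '[0.0047,-0.0045,-0.035,0,0.0047,-0.0045,-0.07,0,0.0047,-0.0045,-0.105,0,0.0047,-0.0045,-0.105,0,0.0047,-0.0045,-0.105,0,0.0047,-0.0045,-0.105,0]' 0.6
```

```text
t: 3.2
ee_pos: [534.7, 7.9, 139.3]
orientation: [0.65, 3.072, 0.001]
ft_force: [0.5, 0.1, 0.6]
width: 53.8
grasp_force: 0.0
```

```bash
python3 -m creep '[-0.0005,-0.0005,-0.01,0,-0.0005,-0.0005,-0.0195,0,-0.0005,-0.0005,-0.0195,0,-0.0005,-0.0005,-0.0195,0]' 0.6;  python3 -m creep '[0,0,0,0,0,0,0,0,0,0,0,0,0,0,0,0,0,0,0,0,0,0,0,0,0,0,0,0]' 0
```

```text
t: 3.53
ee_pos: [533.3, 6.4, 118.2]
orientation: [-0.653, -3.073, 0.0]
ft_force: [0.2, -0.5, 0.1]
width: 52.7
grasp_force: 0.0
t: 4.12
ee_pos: [533.6, 6.4, 118.3]
orientation: [0.653, 3.073, 0.0]
ft_force: [-0.2, -0.6, 0.9]
width: 23.0
grasp_force: 30.0
```

```bash
python3 -m creep '[0,0,0.01,0,0,0,0.03,0,0,0,0.06,0,0.01,0.06,0.06,0,0.02,0.09,0.06,0,0.03,0.13,0.06,0,0.04,0.16,0.06,0,0.04,0.19,0.04,0,0.04,0.19,0.04,0,0.04,0.19,0.04,0]'
python3 - <<'E'
from seg import *
np.set_printoptions(precision=1,suppress=True)
o,im,d=shot('wrist','w2.png'); print(o['ee_pos'],o['width'],o['grasp_force'])
for r in blue('wrist',o,im,amin=200): print(np.array(r))
E
```

```text
t: 4.95
ee_pos: [572.5, 197.8, 157.5]
orientation: [-0.648, -3.072, 0.002]
ft_force: [-0.4, -1.0, -1.0]
width: 22.6
grasp_force: 30.0
[572.5 197.8 157.5] 22.5679677206828 29.999921321868896
[550.5 235.3 755.1 412.5 139.  166.3]
[591.6 181.2 685.3 468.6  17.5  27.2]
[381.4 171.1 581.6 264.8  37.4  38. ]
[587.2 137.1 635.1 472.4   8.9  40.5]
[354.7 105.8 509.7 264.7  12.1  61.9]
[506.3 109.2 572.2 396.9  45.7  46.1]
[260.7  58.7 436.3 199.4  54.8  56.2]
[400.   13.  450.8 329.6  30.6  69.7]
```

View pics/w2.png

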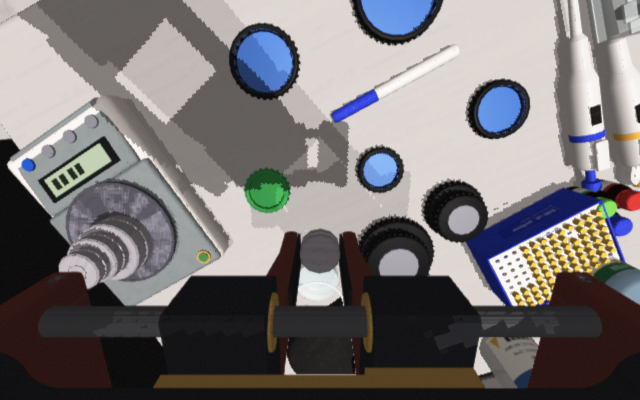

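w2 shows the 50 g weight held upright at (320,250), the other three still on the pan, and case_50 at (381,171). Quick height check of the two black knobs nearby, then lower.

```bash
python3 - <<'E'
from h import *
o,im,d=shot('top')
for y0,y1,x0,x1 in [(145,170,297,322),(132,166,322,358)]:
    P=np.array([pt('top',o,(u,v),d[v,u]) for v in range(y0,y1) for u in range(x0,x1) if d[v,u]>0])
    Q=P[P[:,2]>12]; print(np.percentile(Q[:,2],[50,95,100]),Q.mean(0),Q.min(0))
E
python3 -m creep '[0.005,0.035,0,0,0.0095,0.067,0,0,0.0095,0.067,-0.03,0,0.0095,0.067,-0.06,0,0.0095,0.067,-0.09,0,0.0095,0.067,-0.115,0,0.0095,0.067,-0.115,0,0.0095,0.067,-0.115,0]'
```

```text
[29.73017977 34.19635073 37.12815236] [653.89642579 321.93843543  27.68490812] [627.7652733  292.52911764  12.0041433 ]
[283.93152399 522.62412624 535.59830767] [605.50412757 261.14904531 333.87087867] [535.56734838 233.3938748   12.21032884]
t: 5.72
ee_pos: [582.6, 261.9, 43.0]
orientation: [-0.655, -3.071, 0.002]
ft_force: [0.7, 0.0, 0.7]
width: 22.9
grasp_force: 30.0
```

```bash
cat > avg.py <<'E'
from h import *
L=[]
for i in range(5):
    cams.get_image('wrist'); L.append(get_obs()['ee_pos'])
L=np.array(L); print(L.mean(0).round(1),L.std(0).round(1))
E
python3 avg.py
```

```text
[584.4 263.2  45.3] [0.3 0.4 0.4]
```

```bash
python3 -m creep '[-0.001,0.001,-0.014,0,-0.001,0.001,-0.027,0,-0.001,0.001,-0.027,0,-0.001,0.001,-0.027,0]'; python3 avg.py
python3 - <<'E'
from h import *
o,im,d=shot('wrist'); cv2.imwrite('pics/w3.png',cv2.resize(im[180:340,220:420,::-1],None,fx=3.5,fy=3.5)); print(o['ft_force'])
E
```

```text
t: 6.3
ee_pos: [580.7, 264.0, 14.6]
orientation: [-0.652, -3.071, 0.003]
ft_force: [0.1, -0.0, -0.5]
width: 22.9
grasp_force: 30.0
[581.9 264.4  16. ] [0.3 0.1 0.4]
[ 1.22978945 -0.24548404 -0.04095187]
```

View pics/w3.png

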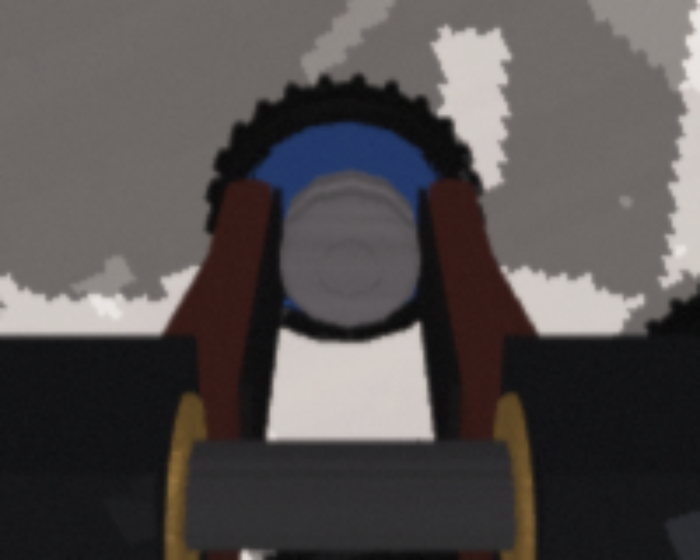

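The crop shows weight_50 over case_50's felt, centred between the fingers. Lowering in millimetre steps while watching the force.

```bash
python3 -m creep '[0,0,-0.001,0,0,0,-0.002,0,0,0,-0.002,0]'; python3 -m creep '[0,0,-0.001,0,0,0,-0.001,0]'; python3 avg.py
```

```text
t: 6.85
ee_pos: [581.9, 264.4, 14.1]
orientation: [-0.653, -3.073, 0.0]
ft_force: [-0.6, -0.2, 0.4]
width: 23.0
grasp_force: 30.0
t: 7.02
ee_pos: [581.9, 264.4, 13.1]
orientation: [-0.653, -3.073, 0.0]
ft_force: [0.6, 0.4, -0.1]
width: 23.1
grasp_force: 30.0
[581.9 264.4  13.2] [0. 0. 0.]
```

```bash
python3 -m creep '[0,0,-0.001,0,0,0,-0.001,0,0,0,-0.001,0]';python3 -m creep '[0,0,-0.0005,0,0,0,-0.0005,0,0,0,-0.0005,0]'
```

```text
t: 7.52
ee_pos: [581.9, 264.4, 12.1]
orientation: [-0.653, -3.073, 0.0]
ft_force: [0.6, 0.4, -1.5]
width: 22.8
grasp_force: 30.0
t: 7.77
ee_pos: [582.0, 264.4, 11.9]
orientation: [0.653, 3.073, 0.0]
ft_force: [-1.5, 0.0, 1.8]
width: 22.8
grasp_force: 30.0
```

```bash
python3 -m creep '[0,0,0,0,0,0,0,0,0,0,0,0,0,0,0,0]' 0.45; python3 -m creep '[0,0,0.01,0,0,0,0.04,0,0,0,0.08,0,-0.02,-0.04,0.12,0,-0.03,-0.08,0.16,0,-0.03,-0.08,0.16,0]' 0.45
python3 - <<'E'
from seg import *
np.set_printoptions(precision=1,suppress=True)
o,im,d=shot('wrist'); print(o['ee_pos'])
for r in blue('wrist',o,im,amin=100)[:8]: print(np.array(r))
K,A,p=pose('wrist',o); q=A.T@(np.array([582,264.5,13])-p); u,v=(K@q/q[2])[:2].astype(int);print(u,v)
cv2.imwrite('pics/w4.png',cv2.resize(im[max(v-80,0):v+80,u-100:u+100,::-1],None,fx=3.5,fy=3.5))
E
```

```text
t: 8.1
ee_pos: [581.9, 264.4, 11.6]
orientation: [-0.653, -3.073, 0.0]
ft_force: [0.5, 0.1, 0.4]
width: 39.0
grasp_force: 0.0
t: 8.6
ee_pos: [551.4, 183.4, 174.4]
orientation: [0.651, 3.072, 0.001]
ft_force: [0.6, 0.2, 0.3]
width: 39.4
grasp_force: 0.0
[551.4 183.4 174.4]
[555.4 239.5 756.  412.8 139.8 166.9]
[594.1 188.9 685.9 468.7  17.6  27.1]
[ 67.5 175.4 428.1 -72.9  12.2  14. ]
[395.4 177.7 582.3 265.2  35.8  36.5]
[589.7 147.9 635.8 472.5   9.1  39.3]
[372.2 118.6 509.7 264.6  11.8  62.4]
[510.5 123.1 572.2 397.5  45.7  47.1]
[286.8  75.1 436.8 199.6  54.6  56.7]
396 180
```

View pics/w4.png

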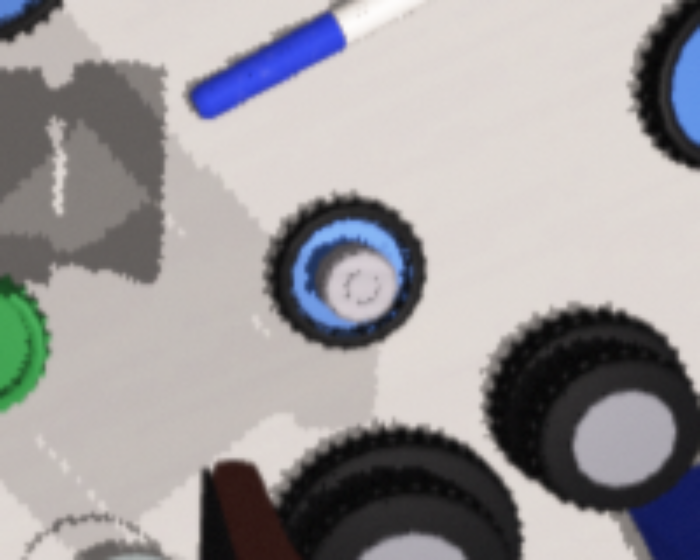

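weight_50 is seated flat in the blue case_50. Back over the stack to re-measure.

```bash
python3 -m creep '[-0.018,-0.177,0.04,0,-0.018,-0.177,0.04,0,-0.018,-0.177,0.04,0,-0.018,-0.177,0.04,0,-0.018,-0.177,0.04,0,-0.018,-0.177,0.04,0,-0.018,-0.177,0.04,0,-0.018,-0.177,0.04,0]' 0.65
cat > stack.py <<'E'
from h import *
np.set_printoptions(precision=1,suppress=True)
for i in range(5): cams.get_image('top')
o,im,d=shot('wrist'); print(o['ee_pos'])
K,A,p=pose('wrist',o)
vv,uu=np.mgrid[0:400,0:640]; k=(d>0)
P=(np.stack([uu,vv,np.ones_like(uu)],-1)[k]@np.linalg.inv(K).T)*d[k][:,None]@A.T+p
near=np.hypot(P[:,0]-533.5,P[:,1]-7)<38
for n,z in [('500',78),('200',96.5),('100',112.5),('50',126.5)]:
    s=P[near&(abs(P[:,2]-z)<3)]
    if len(s)>40: (cx,cy),r=cv2.minEnclosingCircle(s[:,:2].astype(np.float32)); print(n,len(s),round(cx,1),round(cy,1),round(r,1),np.median(s[:,2]))
E
python3 stack.py
```

```text
t: 9.32
ee_pos: [534.0, 8.1, 211.8]
orientation: [0.653, 3.073, 0.001]
ft_force: [0.6, 0.5, -0.3]
width: 56.8
grasp_force: 0.0
[533.9   8.4 211.4]
500 699 534.3 6.3 27.9 78.25884604102305
200 449 532.8 7.1 20.7 96.64190773350117
100 889 534.2 7.6 16.0 112.79695831769135
```

```bash
python3 -m creep '[0,-0.001,-0.035,0,0,-0.001,-0.07,0,0,-0.001,-0.095,0,0,-0.001,-0.105,0,0,-0.001,-0.108,0,0,-0.001,-0.108,0,0,-0.001,-0.108,0]' 0.65;  python3 -m creep '[0,0,0,0,0,0,0,0,0,0,0,0,0,0,0,0,0,0,0,0]' 0
```

```text
t: 10.2
ee_pos: [535.0, 6.5, 104.8]
orientation: [0.652, 3.071, 0.001]
ft_force: [1.1, 0.7, -0.2]
width: 57.1
grasp_force: 0.0
t: 10.62
ee_pos: [534.4, 6.4, 104.4]
orientation: [0.653, 3.072, 0.001]
ft_force: [-0.3, 0.5, 4.7]
width: 31.1
grasp_force: 30.0
```

```bash
python3 -m creep '[0,0,0.01,0,0,0,0.03,0,0,0.01,0.06,0,0.005,0.04,0.06,0,0.01,0.08,0.06,0,0.013,0.12,0.06,0,0.016,0.16,0.06,0,0.02,0.2,0.06,0,0.024,0.235,0.06,0,0.028,0.26,0.06,0]'; python3 -m creep '[0.003,0.03,0,0,0.005,0.05,0,0,0.005,0.06,0,0,0.005,0.06,0,0,0.005,0.06,0,0]';cat > cs.py <<'E'
import sys
from seg import *
np.set_printoptions(precision=1,suppress=True)
for i in range(5): cams.get_image('top')
o,im,d=shot('wrist'); print(o['ee_pos'],o['width'])
for r in blue('wrist',o,im,amin=200):
    if 30<r[4]<75 and 30<r[5]<75: print(np.array(r))
E
python3 cs.py
```

```text
t: 11.45
ee_pos: [561.7, 269.5, 164.4]
orientation: [0.651, 3.073, 0.001]
ft_force: [0.5, -0.8, -0.3]
width: 30.8
grasp_force: 30.0
t: 11.87
ee_pos: [566.5, 325.9, 163.6]
orientation: [-0.652, -3.073, 0.001]
ft_force: [0.3, 0.5, -1.1]
width: 31.1
grasp_force: 30.0
[567.  325.1 163.8] 30.781662981264482
[275.2 216.6 581.9 263.4  34.2  35.8]
[382.4 165.8 572.  395.4  45.7  46.4]
[151.8 121.5 436.6 197.5  53.1  54.9]
[269.3  54.9 434.  335.8  69.   71.2]
```

```bash
python3 -m creep '[0.003,0.035,0,0,0.005,0.065,-0.02,0,0.005,0.07,-0.055,0,0.005,0.07,-0.09,0,0.005,0.07,-0.12,0,0.005,0.07,-0.137,0,0.005,0.07,-0.144,0,0.005,0.07,-0.144,0,0.005,0.07,-0.144,0]'; python3 avg.py;  python3 - <<'E'
from h import *
o,im,d=shot('wrist'); cv2.imwrite('pics/w5.png',cv2.resize(im[180:340,220:420,::-1],None,fx=3.5,fy=3.5)); print(o['ee_pos'],o['ft_force'])
E
```

```text
t: 12.92
ee_pos: [572.5, 396.3, 20.4]
orientation: [0.654, 3.072, 0.001]
ft_force: [0.7, -0.2, -0.5]
width: 31.1
grasp_force: 30.0
[573.1 396.9  21.5] [0.1 0.1 0.2]
[572.88688589 396.87961386  21.40212368] [ 0.03379679  0.11984882 -1.01776352]
```

View pics/w5.png

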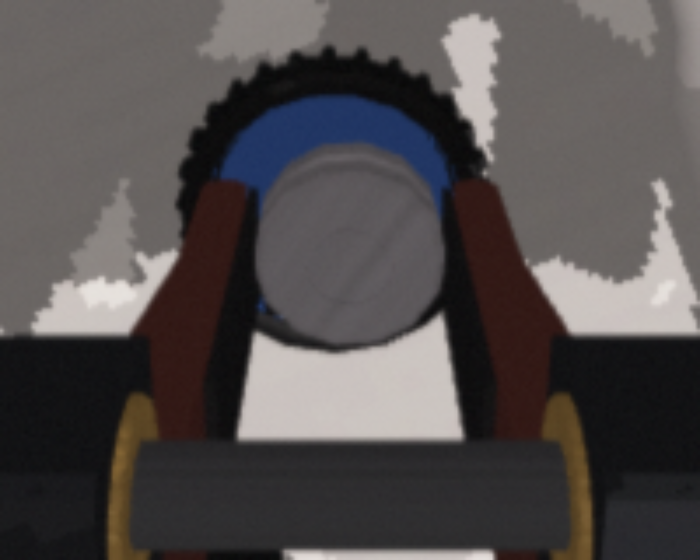

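The weight sits about 2.5 mm toward image right (+tool y) of the case centre, so I'll correct that and lower.

```bash
python3 -m creep '[-0.001,-0.002,-0.003,0,-0.001,-0.002,-0.0055,0,-0.001,-0.002,-0.0055,0,-0.001,-0.002,-0.0055,0]'; python3 avg.py;  python3 -m creep '[0,0,-0.001,0,0,0,-0.001,0,0,0,-0.001,0]'
```

```text
t: 13.55
ee_pos: [570.8, 394.3, 14.0]
orientation: [-0.653, -3.073, 0.0]
ft_force: [0.1, -0.3, -1.4]
width: 30.9
grasp_force: 30.0
[570.9 394.4  14.1] [0. 0. 0.]
t: 14.05
ee_pos: [571.0, 394.5, 13.9]
orientation: [-0.653, -3.073, -0.0]
ft_force: [-1.4, -1.0, 4.5]
width: 30.8
grasp_force: 30.0
```

```bash
python3 -m creep '[0,0,0.0005,0,0,0,0.0005,0,0,0,0.0005,0,0,0,0.0005,0]' 0.52; python3 -m creep '[0,0,0.01,0,0,0,0.04,0,0,0,0.08,0,0,-0.04,0.12,0,0,-0.08,0.16,0,0,-0.08,0.16,0]' 0.52
python3 - <<'E'
from seg import *
np.set_printoptions(precision=1,suppress=True)
for i in range(4): cams.get_image('top')
o,im,d=shot('wrist'); print(o['ee_pos'])
K,A,p=pose('wrist',o); q=A.T@(np.array([572,395,16])-p); u,v=(K@q/q[2])[:2].astype(int);print(u,v)
cv2.imwrite('pics/w6.png',cv2.resize(im[max(v-80,0):v+80,u-100:u+100,::-1],None,fx=3.5,fy=3.5))
P=np.array([pt('wrist',o,(a,b),d[b,a]) for b in range(v-40,v+40) for a in range(u-40,u+40)])
s=P[(abs(P[:,2]-22)<3)&(np.hypot(P[:,0]-572,P[:,1]-395)<30)]; print(len(s),cv2.minEnclosingCircle(s[:,:2].astype(np.float32)),np.median(s[:,2]))
E
```

```text
t: 14.38
ee_pos: [571.0, 394.4, 13.6]
orientation: [0.653, 3.073, 0.0]
ft_force: [-1.0, 0.0, -0.1]
width: 45.4
grasp_force: 0.0
t: 14.88
ee_pos: [571.5, 313.3, 177.2]
orientation: [0.652, 3.071, 0.002]
ft_force: [0.1, 0.1, -0.6]
width: 46.0
grasp_force: 0.0
[571.4 314.4 174.8]
387 155Traceback (most recent call last):
  File "<stdin>", line 7, in <module>
  File "h.py", line 19, in pt
    K,A,p=pose(name,o); return p+A@(np.linalg.solve(K,[uv[0],uv[1],1])*d)
          ~~~~^^^^^^^^
  File "h.py", line 9, in pose
    c=cams.get_calibration(name); K=np.array(c['mtx'])
ValueError: time passes only in moves, steps and waits
```

View pics/w6.png

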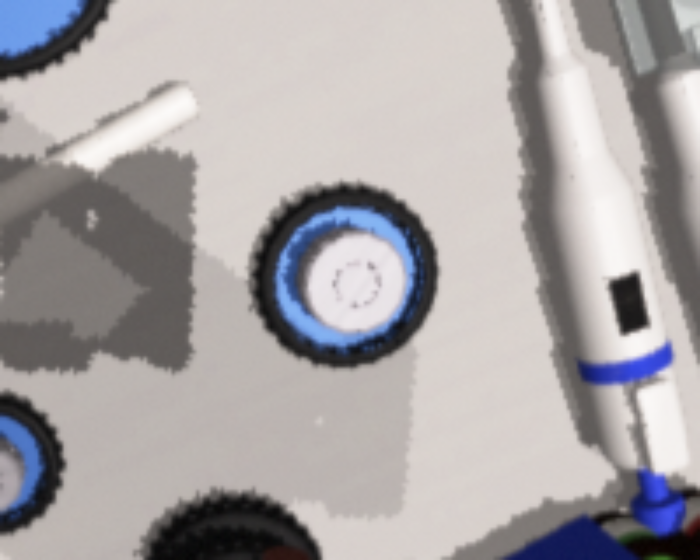

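weight_100 is seated and centred in case_100. On to the 200.

```bash
python3 -m creep '[-0.038,-0.307,0.037,0,-0.038,-0.307,0.037,0,-0.038,-0.307,0.037,0,-0.038,-0.307,0.037,0,-0.038,-0.307,0.037,0,-0.038,-0.307,0.037,0,-0.038,-0.307,0.037,0,-0.038,-0.307,0.037,0,-0.038,-0.307,0.037,0,-0.038,-0.307,0.037,0]' 0.8; python3 -m creep '[0,0,0,0,0,0,0,0]'; python3 stack.py
```

```text
t: 15.97
ee_pos: [532.7, 7.4, 209.6]
orientation: [-0.655, -3.071, -0.0]
ft_force: [0.2, -0.3, 0.3]
width: 70.1
grasp_force: 0.0
t: 16.13
ee_pos: [532.9, 8.9, 209.8]
orientation: [-0.65, -3.072, 0.0]
ft_force: [0.0, 0.5, 0.6]
width: 70.3
grasp_force: 0.0
[533.    8.2 210.5]
500 710 534.4 6.3 28.0 78.15781166965246
200 1396 533.0 7.2 21.0 96.74315464965233
```

```bash
python3 -m creep '[0,-0.001,-0.035,0,0,-0.001,-0.07,0,0,-0.001,-0.1,0,0,-0.001,-0.118,0,0,-0.001,-0.124,0,0,-0.001,-0.124,0,0,-0.001,-0.124,0]' 0.8;  python3 -m creep '[0,0,0,0,0,0,0,0,0,0,0,0,0,0,0,0,0,0,0,0]' 0;python3 -m creep '[0,0,0.01,0,0,0,0.03,0,0,0.01,0.06,0,-0.015,0.03,0.08,0,-0.03,0.06,0.08,0,-0.045,0.09,0.08,0,-0.06,0.11,0.08,0,-0.07,0.13,0.08,0,-0.07,0.13,0.08,0]';python3 cs.py
```

```text
t: 17.02
ee_pos: [533.5, 6.5, 87.3]
orientation: [0.653, 3.072, 0.0]
ft_force: [0.5, 0.1, -0.1]
width: 70.2
grasp_force: 0.0
t: 17.43
ee_pos: [533.4, 6.4, 87.3]
orientation: [0.653, 3.072, 0.0]
ft_force: [-0.8, -1.1, 3.8]
width: 41.2
grasp_force: 30.0
t: 18.18
ee_pos: [460.7, 138.7, 167.2]
orientation: [-0.649, -3.073, -0.0]
ft_force: [-0.5, 0.2, -2.5]
width: 41.1
grasp_force: 30.0
[463.5 135.8 166.9] 41.03558248684069
[460.9 229.2 583.4 265.8  35.8  36.6]
[570.3 177.7 573.5 397.9  41.4  43.5]
[367.6 140.  438.2 200.   54.7  56.9]
[496.   77.5 436.  338.4  67.4  71.9]
```

```bash
python3 -m creep '[-0.012,0.03,0,0,-0.022,0.058,-0.02,0,-0.0255,0.0635,-0.055,0,-0.0255,0.0635,-0.09,0,-0.0255,0.0635,-0.12,0,-0.0255,0.0635,-0.137,0,-0.0255,0.0635,-0.144,0,-0.0255,0.0635,-0.144,0,-0.0255,0.0635,-0.144,0]'; python3 avg.py;  python3 - <<'E'
from h import *
o,im,d=shot('wrist'); cv2.imwrite('pics/w7.png',cv2.resize(im[180:340,220:420,::-1],None,fx=3.5,fy=3.5)); print(o['ee_pos'],o['ft_force'])
E
```

```text
t: 19.23
ee_pos: [438.1, 199.6, 23.0]
orientation: [0.654, 3.073, 0.0]
ft_force: [0.0, -0.1, -1.0]
width: 41.3
grasp_force: 30.0
[438.5 200.1  23.9] [0.1 0.1 0.2]
[438.36619765 200.16250958  23.87606066] [-0.31363588 -0.19050809 -2.04297357]
```

View pics/w7.png

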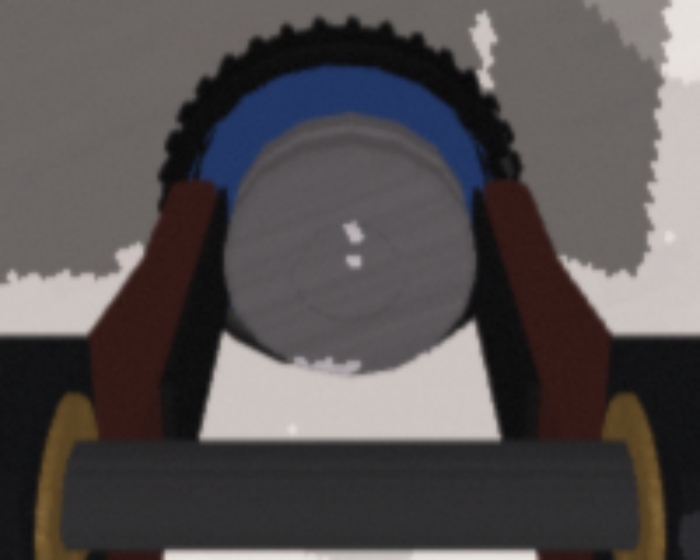

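The 200 is centred within about 1.5 mm, so I'm lowering it.

```bash
python3 -m creep '[-0.0005,-0.001,-0.004,0,-0.0005,-0.001,-0.007,0,-0.0005,-0.001,-0.0075,0,-0.0005,-0.001,-0.0075,0]'; python3 avg.py;  python3 -m creep '[0,0,-0.001,0,0,0,-0.001,0,0,0,-0.001,0]'; python3 avg.py
```

```text
t: 19.87
ee_pos: [437.0, 198.9, 15.4]
orientation: [0.653, 3.073, -0.0]
ft_force: [-0.8, -0.8, 5.3]
width: 40.8
grasp_force: 30.0
[437.  198.9  15.3] [0. 0. 0.]
t: 20.37
ee_pos: [437.0, 198.9, 15.2]
orientation: [0.653, 3.073, 0.0]
ft_force: [-3.3, -2.3, 19.3]
width: 40.6
grasp_force: 30.0
[437.  198.9  15.2] [0. 0. 0.]
```

```bash
python3 -m creep '[0,0,0.001,0,0,0,0.001,0]'; python3 -m creep '[0,0,0,0,0,0,0,0,0,0,0,0,0,0,0,0]' 0.64; python3 -m creep '[0,0,0.01,0,0,0,0.04,0,0,0,0.08,0,0,-0.04,0.12,0,0.01,-0.08,0.16,0,0.01,-0.08,0.16,0]' 0.64
python3 - <<'E'
from h import *
for i in range(4): cams.get_image('top')
o,im,d=shot('wrist'); print(o['ee_pos'])
K,A,p=pose('wrist',o); q=A.T@(np.array([437,199,18])-p); u,v=(K@q/q[2])[:2].astype(int);print(u,v)
cv2.imwrite('pics/w8.png',cv2.resize(im[max(v-80,0):v+80,u-100:u+100,::-1],None,fx=3.5,fy=3.5))
E
```

```text
t: 20.78
ee_pos: [437.1, 199.0, 15.3]
orientation: [0.653, 3.073, 0.0]
ft_force: [-1.1, -0.3, 7.5]
width: 41.1
grasp_force: 30.0
t: 21.12
ee_pos: [436.9, 198.9, 15.0]
orientation: [-0.653, -3.073, 0.0]
ft_force: [0.4, -0.6, -0.3]
width: 56.1
grasp_force: 0.0
t: 21.62
ee_pos: [447.2, 117.8, 178.2]
orientation: [0.651, 3.071, 0.001]
ft_force: [0.9, -0.6, -0.0]
width: 56.3
grasp_force: 0.0
[447.11956824 118.72426962 175.88317172]
383 146
```

View pics/w8.png

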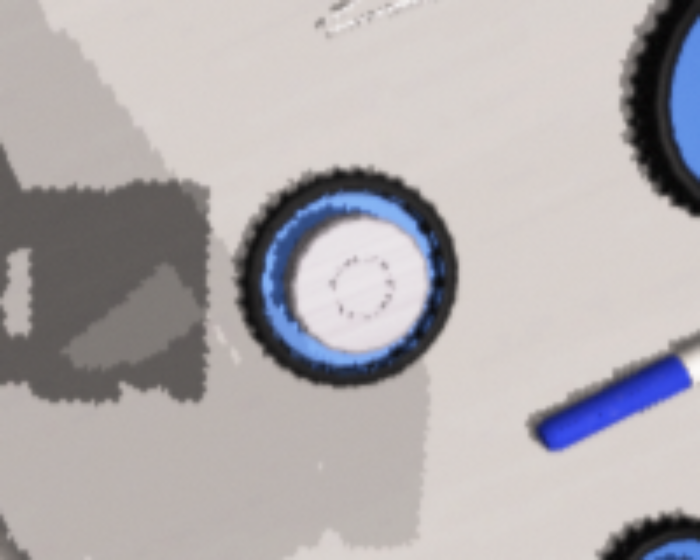

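weight_200 is seated. Now the 500, with the gripper fully open.

```bash
python3 -m creep '[0.087,-0.111,0.025,0,0.087,-0.111,0.025,0,0.087,-0.111,0.025,0,0.087,-0.111,0.025,0,0.087,-0.111,0.025,0,0.087,-0.111,0.025,0,0.087,-0.111,0.025,0]' 1; python3 stack.py
```

```text
t: 22.45
ee_pos: [532.2, 9.2, 198.5]
orientation: [-0.651, -3.07, 0.001]
ft_force: [-0.6, 0.4, 0.0]
width: 87.8
grasp_force: 0.0
[533.3   8.9 199.9]
500 2351 534.6 6.1 28.1 78.25649550596228
```

```bash
python3 -m creep '[0.001,-0.0025,-0.035,0,0.001,-0.0025,-0.07,0,0.001,-0.0025,-0.1,0,0.001,-0.0025,-0.125,0,0.001,-0.0025,-0.136,0,0.001,-0.0025,-0.136,0,0.001,-0.0025,-0.136,0]' 1;  python3 -m creep '[0,0,0,0,0,0,0,0,0,0,0,0,0,0,0,0,0,0,0,0]' 0; python3 -m creep '[0,0,0.01,0,0,0,0.03,0,0,0.01,0.06,0,-0.01,0.04,0.09,0,-0.02,0.075,0.1,0,-0.03,0.11,0.1,0,-0.04,0.145,0.1,0,-0.05,0.18,0.1,0,-0.06,0.21,0.1,0,-0.07,0.24,0.1,0]'; python3 -m creep '[-0.01,0.02,0,0,-0.015,0.03,0,0,-0.015,0.03,0,0,-0.015,0.03,0,0]';python3 cs.py
```

```text
t: 23.33
ee_pos: [535.1, 5.6, 64.5]
orientation: [-0.653, -3.073, 0.0]
ft_force: [-0.1, 0.2, -0.6]
width: 87.4
grasp_force: 0.0
t: 23.75
ee_pos: [535.4, 5.4, 64.9]
orientation: [0.653, 3.072, 0.0]
ft_force: [-0.3, 0.0, 0.8]
width: 57.9
grasp_force: 0.0
t: 24.58
ee_pos: [463.6, 246.7, 164.5]
orientation: [-0.652, -3.072, 0.001]
ft_force: [0.6, 0.2, -5.1]
width: 55.1
grasp_force: 30.0
t: 24.92
ee_pos: [449.5, 275.2, 164.2]
orientation: [-0.651, -3.073, 0.001]
ft_force: [0.3, -0.1, -4.5]
width: 55.1
grasp_force: 30.0
[450.3 274.4 164.2] 55.195247704222886
[455.6 233.8 574.1 396.7  43.3  43.7]
[255.7 201.6 439.3 196.6  50.9  55.6]
[373.  153.4 436.1 336.6  68.6  70.7]
```

The grip closed just as the lift began, but force and width (30 N, 55 mm) confirm the hold. Going over case_500, then checking.

```bash
python3 -m creep '[-0.007,0.03,0,0,-0.013,0.055,-0.02,0,-0.014,0.0615,-0.055,0,-0.014,0.0615,-0.09,0,-0.014,0.0615,-0.115,0,-0.014,0.0615,-0.129,0,-0.014,0.0615,-0.134,0,-0.014,0.0615,-0.134,0,-0.014,0.0615,-0.134,0]'; python3 avg.py;  python3 - <<'E'
from h import *
o,im,d=shot('wrist'); cv2.imwrite('pics/w9.png',cv2.resize(im[160:340,210:430,::-1],None,fx=3.2,fy=3.2)); print(o['ee_pos'],o['ft_force'])
K,A,p=pose('wrist',o)
for u,v in [(300,240),(320,230),(320,250),(320,270),(340,240)]: print((p+A@(np.linalg.solve(K,[u,v,1])*d[v,u])).round(1))
E
```

```text
t: 25.97
ee_pos: [436.7, 336.9, 30.7]
orientation: [0.654, 3.072, 0.001]
ft_force: [-0.0, -0.6, -5.0]
width: 55.2
grasp_force: 30.0
[436.9 337.4  31.5] [0.1 0.1 0.1]
[436.67487722 337.33112695  31.39192257] [ 0.02681481  0.79479539 -4.16672592]
[421.9 332.7  43.7]
[420.9 345.1  43.8]
[431.3 340.5  45. ]
[443.3 335.2  43.5]
[430.8 352.7  43.7]
```

View pics/w9.png

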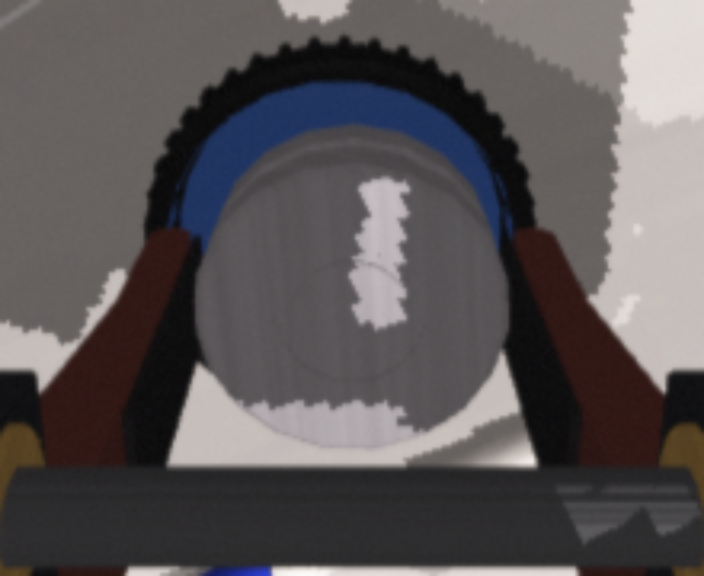

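Upright and level, with the top at z≈43.8 (underside 18) and about 2 mm off sideways. Correcting and lowering.

```bash
python3 -m creep '[-0.0007,-0.0015,-0.004,0,-0.0007,-0.0015,-0.008,0,-0.0007,-0.0015,-0.0105,0,-0.0007,-0.0015,-0.0105,0,-0.0007,-0.0015,-0.0105,0]'; python3 avg.py;  python3 -m creep '[0,0,-0.001,0,0,0,-0.001,0,0,0,-0.001,0]'
```

```text
t: 26.68
ee_pos: [435.3, 335.3, 19.9]
orientation: [-0.653, -3.073, 0.0]
ft_force: [-0.2, -0.9, 2.2]
width: 55.5
grasp_force: 30.0
[435.3 335.3  19.9] [0. 0. 0.]
t: 27.18
ee_pos: [435.3, 335.4, 19.8]
orientation: [0.653, 3.073, -0.0]
ft_force: [-4.0, -2.3, 15.8]
width: 55.1
grasp_force: 30.0
```

```bash
python3 -m creep '[0,0,0.001,0,0,0,0.001,0]'; python3 -m creep '[0,0,0,0,0,0,0,0,0,0,0,0,0,0,0,0]' 0.85; python3 -m creep '[0,0,0.01,0,0,0,0.04,0,0,0,0.08,0,0,0,0.12,0,0.06,-0.03,0.16,0,0.06,-0.03,0.16,0,0.06,-0.03,0.16,0]' 0.85
python3 - <<'E'
from h import *
for i in range(4): cams.get_image('top')
o,im,d=shot('wrist','w10.png'); print(o['ee_pos'],o['ft_force'])
K,A,p=pose('wrist',o); vv,uu=np.mgrid[0:400,0:640]; k=d>0
P=(np.stack([uu,vv,np.ones_like(uu)],-1)[k]@np.linalg.inv(K).T)*d[k][:,None]@A.T+p
for n,x,y,z,r in [('500',436,335.5,32,28),('200',437.5,199,24.5,21),('100',572.3,395.3,22,16),('50',582,264.8,20,12)]:
    s=P[(abs(P[:,2]-z)<3)&(np.hypot(P[:,0]-x,P[:,1]-y)<r+5)]
    if len(s)>20: print(n,len(s),cv2.minEnclosingCircle(s[:,:2].astype(np.float32)),np.median(s[:,2]).round(1))
E
```

```text
t: 27.35
ee_pos: [435.3, 335.5, 19.9]
orientation: [0.653, 3.073, 0.001]
ft_force: [-1.9, -2.3, 5.6]
width: 55.3
grasp_force: 30.0
t: 27.68
ee_pos: [435.4, 335.6, 19.5]
orientation: [0.653, 3.073, 0.0]
ft_force: [0.2, 0.8, -0.5]
width: 74.3
grasp_force: 0.0
t: 28.27
ee_pos: [501.7, 305.5, 185.5]
orientation: [0.654, 3.064, 0.011]
ft_force: [-0.6, 0.4, -0.3]
width: 74.6
grasp_force: 0.0
[493.92915442 305.09243095 179.02045561] [-1.05218545 -0.49973666  0.38932942]
500 2431 ((434.8687744140625, 336.0994873046875), 27.87550163269043) 32.4
200 1135 ((436.8573303222656, 199.8644561767578), 21.05339241027832) 24.7
100 580 ((570.1055297851562, 395.44757080078125), 16.189342498779297) 22.2
50 283 ((581.3007202148438, 265.5255126953125), 11.998138427734375) 20.2
```

View pics/w10.png

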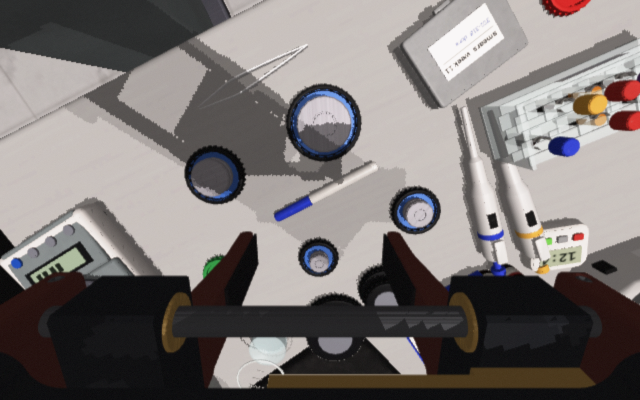

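All four weights sit in their cases: 500 at (323,122), 200 at (215,175), 100 at (415,210) and 50 at (319,258). Top heights 32.4 / 24.7 / 22.2 / 20.2 mm match seated values (32 / 24.5 / 22 / 20), and all are within about 3 mm of centre. The arm is clear.

```bash
python3 -c "
from workcell import ticket; print(ticket.close_job())"
```

```text
the job is handed in; nothing more can be done
None
```

All four check weights are seated flat in their own cases by my last measurements, and the job is handed in at about 28 s of robot time; no verdict was returned.

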